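# Fit a fresh filter cassette under the push-push hatch of a glue-fume extractor

## Task

Fit the fresh filter cassette into the glue-fume extractor: press the flush lid near its front edge until you feel the latch's end stop, let go so that it springs open, and lower the cassette upright into the empty bay until it sits on the bay floor. Then swing the lid shut and press it to the stop once more so that the latch catches and it stays down flush by itself. Press the thin lid gently (more than 14 N cracks it), do not drop or ram the cassette into the bay, and leave everything else on the bench where it is.

Things in the scene. Friction and masses are not known exactly. Their poses are not given: they have to be found in the camera images.
- extractor: White bench-top fume extractor, a fixed box 210 (x) x 220 (y) x 150 mm high, louvres on its front. Origin: centre of its underside, on the bench; x axis from the louvred front to the rear, z up. A grey lid 130 long (x) x 136 wide x 5 mm thick lies inset in its top, flush at 150 mm, hinged along its rear edge 50 mm behind the origin (+x); latch under the front edge, filter bay below.
- lid (a joint): Lid angle in rad: 0 to 0.015 shut and latched (flush), positive as its front edge swings up and rearward, 1.8 fully open (stop), negative when pressed below flush. Sprung and damped: once freed it swings fully open by itself in 1 to 2 s and stays; pushing it shut takes 2 to 4 N near the front edge.
- lid_press (a point): Where to press: upper face of the lid, mid-width, 105 mm from the hinge axis; moves with the lid. Stop: 4 to 13 mm below the deck here, different each time (latch in slotted holes). Push stays 2 to 4 N, then climbs 10 N/mm at the stop; over 14 N cracks the lid. Flush, press to stop, let go: opens. From open, swing down, press to the same stop, let go: holds flush. Short of the stop: no change.
- lid_edge (a point): Middle of the lid's front edge, upper face, 130 mm from the hinge axis; moves with the lid.
- lid_hinge (a point): Middle of the hinge axis (parallel to the extractor's y), 147.5 mm above the bench, 2.5 mm under the lid's upper face. Its axes turn with the lid.
- bay_floor (a point): Centre of the filter bay's floor, 50 mm above the bench, axes as the extractor's, 56 mm in front of the hinge axis. The bay is 84 (x) x 116 (y) mm inside, walls upright to 118 mm above the bench, flared outward above that; the opening in the deck is 132 (x) x 138 (y) mm.
- cassette_centre (a point): Middle of the loose filter cassette (about 0.25 kg), 35 mm above its underside. Black frame 78 (x) x 110 (y) x 40 mm high with grey fins; on top in the middle a grip rib 50 (x) x 14 (y) x 30 mm high, 70 mm in all. Starts upright on the bench; goes in upright, long side (y) along the bay's y, either way round, 3 mm play all round. Grip the rib across its 14 mm.
- spool: Bystander, to be left alone: cone of blue thread, 76 mm across, 100 tall. Origin at its underside.
- mug: Bystander, to be left alone: white mug, 82 mm across, 95 tall. Origin at its underside.
- glue_can: Bystander, to be left alone: plain steel can, 84 mm across, 110 tall. Origin at its underside.
- mallet: Bystander, to be left alone: mallet with wooden handle and pale plastic head, 270 mm long, 56 high. Origin at its underside.
- awl: Bystander, to be left alone: awl with wooden handle, 155 mm long, 32 high. Origin at its underside.
- square: Bystander, to be left alone: flat steel square, legs 300 and 160 mm, 4 thick. Origin at its underside.
- clip_a: Bystander, to be left alone: black binder clip, 42 mm wide, 45 high. Origin at its underside.
- clip_b: Bystander, to be left alone: black binder clip, 42 mm wide, 45 high. Origin at its underside.
- cassette: The cassette's body, the same axes as cassette_centre; origin: centre of its underside.
Not all that is in view belongs to the job. What is shaped like the cassette but green or red is not meant.

How it is judged:
On the way, in this order (a step that is already met when the one before it is completed fails the run):
1. the latch is freed and the lid has sprung open (more than 1.4 rad) (value of joint lid above 1.4 rad), for 0.2 s.
2. the cassette sits upright on the bay floor, released, with the lid still open (more than 0.8 rad) (x of cassette_centre in the frame of bay_floor between -0.006 and 0.006 m and y of cassette_centre in the frame of bay_floor between -0.006 and 0.006 m and z of cassette_centre in the frame of bay_floor between 0.03 and 0.039 m and angle between cassette_centre's own z axis and vertical below 0.06 rad and contact force between cassette and the fingers below 0.05 N and contact force between cassette and the arm below 0.05 N and value of joint lid above 0.8 rad), for 0.2 s.
At the end, for the whole second after the job is handed in: The cassette sits upright on the bay floor (centre within 6 mm of the bay's centre each way, 30 to 39 mm above its floor, tilt under 0.06 rad), released and at rest, and the lid is latched: between -0.03 and 0.04 rad, at rest, with nothing holding it (x of cassette_centre in the frame of bay_floor between -0.006 and 0.006 m and y of cassette_centre in the frame of bay_floor between -0.006 and 0.006 m and z of cassette_centre in the frame of bay_floor between 0.03 and 0.039 m and angle between cassette_centre's own z axis and vertical below 0.06 rad and contact force between cassette and the fingers below 0.05 N and contact force between cassette and the arm below 0.05 N and value of joint lid between -0.03 and 0.04 rad and velocity of joint lid below 0.05 rad/s and linear speed of cassette below 0.02 m/s); the robot touches nothing.
It fails at once if the lid is pushed with more than 14 N (contact force between lid and the fingers above 14 N or contact force between lid and the arm above 14 N).
It fails at once if the cassette is dropped into the bay (it moves faster than 0.4 m/s inside it) (linear speed of cassette above 0.4 m/s and x of cassette_centre in the frame of bay_floor between -0.02 and 0.02 m and y of cassette_centre in the frame of bay_floor between -0.02 and 0.02 m and z of cassette_centre in the frame of bay_floor below 0.085 m).
It fails at once if the cassette is rammed against the extractor with more than 60 N (contact force between cassette and extractor above 60 N).
It fails at once if a bystander is moved by more than 30 mm (distance of any of spool, mug, glue_can, mallet, awl, square, clip_a, clip_b from where it was at the start of the episode above 0.03 m).
It also fails if it takes over 72 s, if anything falls off the work surface, if the arm or the gripper's body presses on something with over 40 N, if the wrist force passes 120 N, or if a joint passes its speed limit or range.

## Robot

A 7-joint arm with a two-finger parallel gripper is mounted at the origin on the work surface. World frame = base frame: x ahead of the robot, y to its left, z up, the work surface at z = 0. Lengths are in m, angles in rad, forces in N, time in s.
With the tool pointing down it reaches from about 0.425 to 0.875 m from the base axis. Payload 4.7 kg.
Tool frame: the origin (TCP) lies on the centre line of the jaws, within the pads' length; the fingertips stand 22 mm ahead of it and the grasp point (between the pads) lies 3 mm ahead of it; z points along the fingers, y is the direction in which the jaws open and shut (so a half turn about z gives the same grasp; the last joint's range is limited). The gripper opens to 87 mm and grips with 3 to 60 N. Pads are 19 mm wide; open, the fingers measure 117 mm over their backs; the gripper's body (75 mm by 190 mm) begins 51 mm behind the grasp point.
Start: joints at [-1.133, 0.321, -0.07, 1.45, 0.023, 1.371, -0.057], TCP at [0.267, 0.593, 0.245] pointing down, gripper open.
Joint ranges: [-2.86, 2.86], [-0.3, 2.09], [-1.38, 1.24], [0.06, 2.45], [-1.56, 4.7], [0.09, 2.05], [-2.69, 2.69]. Speed limits (rad/s): [2.57, 2.57, 3.14, 3.14, 3.14, 3.14, 3.14].

## Interface

Orientations are given as a rotation vector (axis times angle).
In Python, from bench import ctrl, imaging, close_job, finder gives the robot as it stands. The module is installed in compiled form; this text tells all that it offers.
- The arm moves only by the shell command python3 -m jog 'ROWS' [FORCE]. ROWS is JSON, a list that holds one entry, the list of rows, each a list of 7 numbers: the shift along the tool's x, y, z in cm, then the turn, a rotation vector about the tool's x, y, z in degrees, then the finger opening in cm, from 0 to 8.7. In form: [[[dx, dy, dz, ax, ay, az, claw], ...]]. A call has 1 to 12 rows; each row shifts and turns the commanded pose from where the row before left it, along the tool's axes as they then stand; what a row does not reach is not made up. A row lasts 1/10 s, in which the tool goes at most 50 mm and 8.59 degrees, less where a joint would pass 70% of its speed; a pose out of reach is approached as far as the arm can. A call is refused whole if a number of a shift passes 5 or a number of a turn 8.59, either way. A call with a gripper value outside its range is refused whole. The fingers move at their own pace and stop on an object; FORCE is the grip in N (left out, the last holds). Time passes only in rows, so rows that do not move let the fingers close. It gives the time, the measured TCP pose, the force and the opening at its end, in the units of the state.
- ctrl.get_state(): the state, without advancing time (a new reading comes with each control period).
- imaging.get_image(name): name is "scene" or "top"; returns a dict with "frame" (420x560x3 uint8, red, green, blue), "intrinsics" (3x3 intrinsics, pixels), "pose" (4x4, takes a point from camera to world coordinates). Camera axes: x right, y down, z forward; pixel columns grow to the right and rows downward; lengths in m; the calibration is good to about 2 mm. A picture is of the moment at which its call begins. There is no depth.
- close_job(): hands the job in, once; it reports no verdict.
Trained networks look in the newest picture that a camera, given by its name, has taken for a name from the list of things; names that differ only in an ending like _2 or _b are one class to them, and where a whole thing is asked for, a point or a joint stands for the part that bears it (a point fixed in the world has none). Each returns a list of dicts, best first, with "conf" (0 to 1); they miss things now and then, are a little off and sometimes report something else, mostly with a low value. They report only what shows in the picture. A call takes as long as a camera call. They do not tell look-alikes from the thing itself.
- finder.trace(label, camera): "region" (420x560 bool, what is visible of it) and "point" ([row, column] as shares, 0 to 1, of the picture: columns of its width, rows of its height, amid what is visible of it).
- finder.spot_point(label, camera): "point" ([row, column] as shares, 0 to 1, of the picture: columns of its width, rows of its height: a listed point, or the origin of a listed thing).
The state is a dict: "time": time; "joint_positions": joint angles; "qd": joint speeds; "joint_torque": joint torques, N m; "position": TCP position; "tool_rot": TCP orientation; "ft_force": force on the tool from outside, world axes, zero at the start; "torque": the same for the moment, N m; "grip_width": opening from 0.0 (shut) to 1.0 (fully open).
Only numpy, scipy, OpenCV 4.12 (cv2) and the standard library are available. Lean on these libraries where they do the work, as an engineer would, in place of code of your own. Each camera call takes 0.05 s, during which the arm holds its last target. There are 200 camera calls.

## Working session

There is one attempt and no reset: what is moved stays moved. The work goes in short steps, Python scripts to look and compute and a shell command to move; the robot and the scene stay as the last step left them, time stands still between calls to the robot, and variables do not carry over. Pictures are saved under pics/ and viewed, about 8 in all and at most 12, crops included, and the job is handed in when it is done.

```bash
mkdir -p pics; cat > h.py <<'E'
import numpy as np, cv2
from bench import ctrl, imaging, close_job, finder
from scipy.spatial.transform import Rotation as R
def ray(c,pt,z):
    K,T=c["intrinsics"],c["pose"]
    h,w=c["frame"].shape[:2]
    d=T[:3,:3]@np.linalg.solve(K,[pt[1]*w,pt[0]*h,1]); o=T[:3,3]
    return o+d*(z-o[2])/d[2]
def proj(c,p):
    T=np.linalg.inv(c["pose"]); q=c["intrinsics"]@(T[:3,:3]@p+T[:3,3]); return q[:2]/q[2]
def save(c,n): cv2.imwrite("pics/"+n,cv2.cvtColor(c["frame"],cv2.COLOR_RGB2BGR))
def st():
    s=ctrl.get_state(); print(round(s["time"],2),np.round(s["position"],4),np.round(s["tool_rot"],3),"F",np.round(s["ft_force"],2),"w",round(float(s["grip_width"]),3)); return s
E
python3 - <<'E'
from h import *
np.set_printoptions(precision=4,suppress=True)
s=st(); print(R.from_rotvec(s["tool_rot"]).as_matrix())
Z={"extractor":0,"lid_press":.15,"lid_edge":.15,"lid_hinge":.1475,"cassette_centre":.035,"cassette":0,"mug":0,"glue_can":0,"spool":0,"mallet":0,"awl":0,"square":0,"clip_a":0}
for n in("scene","top"):
    c=imaging.get_image(n); save(c,n+"0.png"); print(n,c["pose"][:3,3],c["intrinsics"][0,0])
    for k,z in Z.items():
        for r in finder.spot_point(k,n)[:4]:
            print(k,round(r["conf"],2),np.round(np.array(r["point"])*[420,560]),ray(c,r["point"],z)[:2])
E
```

```text
0.0 [0.2672 0.592  0.2435] [-0.661 -3.071  0.003] F [ 0.    0.2  -0.54] w 1.0
[[-0.9115  0.4112 -0.0007]
 [ 0.4112  0.9115 -0.0018]
 [-0.0001 -0.0019 -1.    ]]
scene [ 1.1337 -0.7916  1.2569] 386.712949330165
extractor 0.68 [197. 312.] [0.5434 0.1543]
lid_press 0.86 [167. 306.] [0.5001 0.155 ]
lid_edge 0.7 [166. 295.] [0.462  0.1296]
lid_edge 0.55 [162. 353.] [0.627  0.3046]
lid_hinge 0.82 [176. 326.] [0.5902 0.1708]
lid_hinge 0.3 [249. 337.] [ 0.8243 -0.0883]
cassette_centre 0.86 [244. 212.] [ 0.4208 -0.3111]
cassette_centre 0.83 [255. 161.] [ 0.3158 -0.47  ]
cassette_centre 0.77 [221. 192.] [ 0.2795 -0.288 ]
cassette_centre 0.77 [300. 123.] [ 0.3635 -0.6702]
cassette 0.94 [306. 124.] [ 0.3608 -0.6763]
cassette 0.88 [241. 278.] [ 0.5832 -0.1172]
cassette 0.84 [228. 189.] [ 0.2771 -0.3067]
cassette 0.72 [264. 163.] [ 0.3291 -0.4793]
mug 0.85 [159. 299.] [0.3515 0.3052]
mug 0.33 [274. 286.] [ 0.7051 -0.2086]
mug 0.26 [252. 338.] [ 0.7915 -0.0021]
glue_can 0.66 [252. 334.] [ 0.7796 -0.0126]
spool 0.74 [270. 250.] [ 0.5914 -0.284 ]
mallet 0.75 [161. 354.] [0.5555 0.4658]
awl 0.79 [305. 
[... 589 characters left out ...]
3175 -0.4856]
cassette_centre 0.79 [245. 347.] [ 0.4047 -0.3011]
cassette_centre 0.64 [282. 348.] [ 0.274  -0.2993]
cassette 0.96 [196. 300.] [ 0.5881 -0.1367]
cassette 0.78 [282. 348.] [ 0.275  -0.3048]
cassette 0.74 [259. 450.] [ 0.3559 -0.6744]
cassette 0.65 [244. 346.] [ 0.4098 -0.3   ]
mug 0.69 [264. 172.] [0.34   0.3279]
glue_can 0.98 [148. 264.] [ 0.7743 -0.0026]
spool 0.64 [193. 342.] [ 0.5981 -0.2903]
mallet 0.56 [204. 132.] [0.5583 0.4849]
awl 0.79 [210. 401.] [ 0.5362 -0.5087]
square 0.71 [157. 336.] [ 0.7378 -0.2722]
square 0.62 [223. 215.] [0.4857 0.1763]
clip_a 0.63 [246. 346.] [ 0.4026 -0.3004]
clip_a 0.47 [250. 303.] [ 0.3887 -0.147 ]
clip_a 0.39 [166. 315.] [ 0.7017 -0.1915]
```

```bash
cd pics; python3 -c "
import cv2,numpy as np
a=cv2.imread('scene0.png');b=cv2.imread('top0.png');cv2.imwrite('both0.png',cv2.resize(np.vstack([a,b]),(400,600)))"
```

```text
(no output)
```

View pics/top0.png

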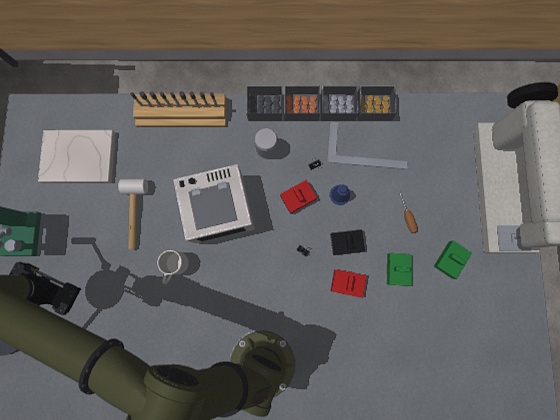

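View pics/scene0.png

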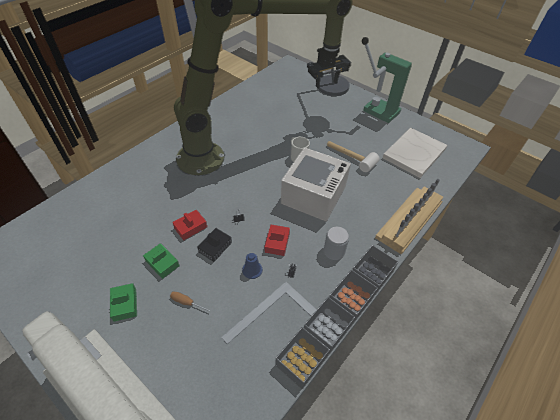

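The black cassette shows in top at about (347,242), with red and green look-alikes around it. The extractor is at about (213,203). I'll fit their known outlines to the traced regions in both cameras.

```bash
cat > fit.py <<'E'
from h import *
from scipy.optimize import minimize
def box(x0,x1,y0,y1,z0,z1): return np.array([[x,y,z] for x in(x0,x1) for y in(y0,y1) for z in(z0,z1)])
EXT=[box(-.105,.105,-.11,.11,0,.15)]
LID=[box(-.08,.05,-.068,.068,.15,.15)]
CAS=[box(-.039,.039,-.055,.055,0,.04),box(-.025,.025,-.007,.007,.04,.07)]
def hulls(c,parts,p):
    Rz=R.from_euler('z',p[2]).as_matrix()
    return [cv2.convexHull(np.array([proj(c,Rz@q+[p[0],p[1],p[3] if len(p)>3 else 0]) for q in b],np.float32)) for b in parts]
S=4
def iou(c,parts,p,m):
    im=np.zeros((420*S,560*S),np.uint8)
    for h in hulls(c,parts,p): cv2.fillPoly(im,[np.round((h+.5)*S*16).astype(np.int32)],1,shift=4)
    im=cv2.resize(im.astype(np.float32),(560,420),interpolation=cv2.INTER_AREA)
    return np.minimum(im,m).sum()/np.maximum(im,m).sum()
def fit(obs,parts,p0):
    f=lambda p:-np.mean([iou(c,parts,p,m) for c,m in obs])
    r=minimize(f,p0,method='Nelder-Mead',options=dict(initial_simplex=[p0]+[np.add(p0,d) for d in([.015,0,0],[0,.015,0],[0,0,.15])],xatol=2e-4,fatol=1e-4))
    return r.x,-r.fun
def region(label,n,c,xyz):
    u=proj(c,np.array(xyz)); rs=finder.trace(label,n)
    r=min(rs,key=lambda r:np.hypot(*(np.array(r["point"])[::-1]*[560,420]-u)))
    return r["region"].astype(np.float32)
E
python3 - <<'E'
from fit import *
np.set_printoptions(precision=4,suppress=True)
o={k:[] for k in("e","l","c")};C={}
for n in("top","scene"):
    c=C[n]=imaging.get_image(n)
    for k,lab,p in(("e","extractor",[.54,.16,.1]),("l","lid",[.52,.155,.15]),("c","cassette",[.405,-.3,.03])):
        m=region(lab,n,c,p); o[k].append((c,m)); print(n,lab,m.sum())
P={}
for k,parts,p0 in(("e",EXT,[.54,.16,.26]),("l",LID,[.54,.16,.26]),("c",CAS,[.405,-.3,0])):
    for sel in(o[k],o[k][:1],o[k][1:]):
        x,q=fit(sel,parts,p0); print(k,x,q)
        if sel is o[k]:P[k]=x
np.save("P.npy",P,allow_pickle=True)
V=[]
for n in("top","scene"):
    c=C[n]; im=cv2.resize(cv2.cvtColor(c["frame"],cv2.COLOR_RGB2BGR),None,fx=4,fy=4,interpolation=cv2.INTER_CUBIC)
    for k,parts,cl in(("e",EXT,(0,0,255)),("l",LID,(0,200,0)),("c",CAS,(0,255,255))):
        for h in hulls(c,parts,P[k]): cv2.polylines(im,[np.int32((h+.5)*4)],True,cl,1)
    r=[]
    for k,z in(("e",.1),("c",.03)):
        u=(proj(c,np.array([*P[k][:2],z]))*4).astype(int); r.append(im[u[1]-150:u[1]+150,u[0]-200:u[0]+200])
    V.append(np.hstack(r))
cv2.imwrite("pics/fit.png",np.vstack(V))
E
```

```text
top extractor 4659.0
top lid 1574.0
top cassette 725.0
scene extractor 3537.0
scene lid 759.0
scene cassette 710.0
e [0.5428 0.1648 0.2333] 0.972000002861023
e [0.5436 0.1633 0.2463] 0.9816536903381348
e [0.5411 0.1689 0.2233] 0.9735449552536011
l [0.543  0.1638 0.2382] 0.9570659399032593
l [0.5422 0.163  0.238 ] 0.9687632918357849
l [0.5438 0.1645 0.2395] 0.9508875012397766
c [ 0.4173 -0.3014  0.116 ] 0.9373728036880493
c [ 0.4171 -0.3024  0.1051] 0.9551703929901123
c [ 0.4169 -0.2988  0.1246] 0.943777859210968
```

View pics/fit.png

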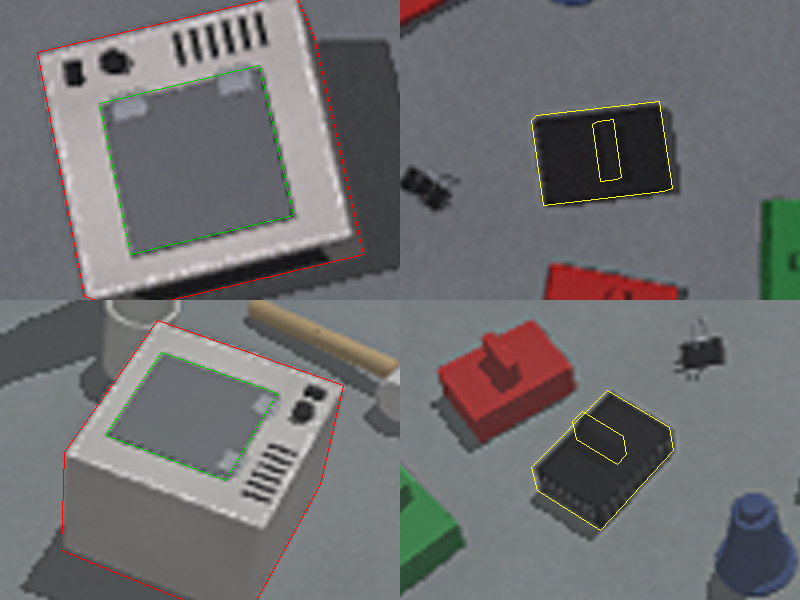

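The fits agree: extractor at (0.543, 0.164) with yaw 0.238, lid quad aligned. The cassette is at about (0.417, -0.301) with yaw 0.11, and its rib still needs a closer look. Next: turn the tool, shut the gripper and go above the press point.

```bash
cat > go.py <<'E'
# python3 go.py x y z yaw(deg, of tool-y minus 90): prints remaining shift in tool axes (cm) and turn
import sys; from h import *
x,y,z,yw=map(float,sys.argv[1:]); s=st(); M=R.from_rotvec(s["tool_rot"])
w=np.radians(yw); X=np.array([-np.cos(w),-np.sin(w),0]); Y=np.array([-np.sin(w),np.cos(w),0])
T=R.from_matrix(np.c_[X,Y,[0,0,-1]])
print("shift cm",np.round(M.inv().apply(np.array([x,y,z])-s["position"])*100,2),"turn deg",np.round(np.degrees((M.inv()*T).as_rotvec()),2))
E
python3 -m jog '[[[0,0,0,0,0,-7.58,0],[0,0,0,0,0,-7.58,0],[0,0,0,0,0,-7.58,0],[0,0,0,0,0,-7.58,0],[0,0,0,0,0,-7.58,0]]]' 20
python3 -m jog '[[[-1.02,-4.38,0,0,0,0,0],[-1.02,-4.38,0,0,0,0,0],[-1.02,-4.38,0,0,0,0,0],[-1.02,-4.38,0,0,0,0,0],[-1.02,-4.38,0,0,0,0,0],[-1.02,-4.38,0,0,0,0,0],[-1.02,-4.38,0,0,0,0,0],[-1.02,-4.38,0,0,0,0,0],[-1.02,-4.38,0,0,0,0,0],[-1.02,-4.38,0,0,0,0,0],[-1.02,-4.38,0,0,0,0,0],[0,0,0,0,0,0,0]]]'
python3 go.py .4896 .1507 .185 13.64
```

```text
time: 2.3
position: [0.2673, 0.5925, 0.2446]
tool_rot: [-0.381, 3.118, 0.0]
ft_force: [0.1, -0.8, -0.5]
grip_width: 0.635
time: 3.5
position: [0.4926, 0.1431, 0.245]
tool_rot: [-0.355, 3.12, -0.005]
ft_force: [-0.4, -0.2, -0.8]
grip_width: 0.009
3.5 [0.4926 0.1431 0.245 ] [-0.355  3.12  -0.005] F [-0.41 -0.17 -0.78] w 0.009
shift cm [0.14 0.82 6.  ] turn deg [-0.18  0.08 -0.67]
```

```bash
python3 -m jog '[[[0.07,0.41,2,0,0,-0.67,0],[0.07,0.41,2,0,0,0,0],[0,0,2,0,0,0,0],[0,0,0.6,0,0,0,0],[0,0,0,0,0,0,0]]]'
python3 -m jog '[[[0,0,0.2,0,0,0,0],[0,0,0.2,0,0,0,0],[0,0,0,0,0,0,0]]]'
python3 -m jog '[[[0,0,0.15,0,0,0,0],[0,0,0.15,0,0,0,0],[0,0,0,0,0,0,0]]]'
python3 go.py .4896 .1507 .172 13.64
```

```text
time: 4.0
position: [0.4859, 0.1583, 0.1779]
tool_rot: [0.391, -3.116, 0.001]
ft_force: [1.0, -0.1, 0.5]
grip_width: 0.006
time: 4.3
position: [0.4868, 0.1584, 0.1751]
tool_rot: [-0.391, 3.116, 0.001]
ft_force: [-0.7, 0.1, -0.7]
grip_width: 0.006
time: 4.6
position: [0.4869, 0.1584, 0.172]
tool_rot: [-0.391, 3.116, 0.0]
ft_force: [-1.0, -0.2, 1.9]
grip_width: 0.001
4.6 [0.4869 0.1584 0.172 ] [-0.391  3.116  0.   ] F [-0.99 -0.21  1.93] w 0.001
shift cm [-0.07 -0.82 -0.  ] turn deg [0.01 0.06 0.65]
```

```bash
python3 -m jog '[[[0,-0.4,-0.3,0,0,0,0],[-0.05,-0.4,0,0,0,0.65,0],[0,0,0.3,0,0,0,0],[0,0,0.1,0,0,0,0],[0,0,0.1,0,0,0,0],[0,0,0,0,0,0,0],[0,0,0,0,0,0,0]]]'
python3 -m jog '[[[0,0,0.1,0,0,0,0],[0,0,0,0,0,0,0]]]'
python3 -m jog '[[[0,0,0.05,0,0,0,0],[0,0,0,0,0,0,0]]]'
```

```text
time: 5.3
position: [0.4891, 0.1506, 0.1697]
tool_rot: [-0.373, 3.119, -0.0]
ft_force: [0.3, -1.7, 1.9]
grip_width: 0.004
time: 5.5
position: [0.489, 0.1506, 0.1685]
tool_rot: [-0.373, 3.119, -0.0]
ft_force: [1.2, -1.5, 2.3]
grip_width: 0.006
time: 5.7
position: [0.489, 0.1507, 0.1681]
tool_rot: [-0.373, 3.119, 0.0]
ft_force: [1.5, -2.4, 1.9]
grip_width: 0.005
```

```bash
cat > ok.py <<'E'
import sys; from h import *
s=st(); sys.exit(bool(s["ft_force"][2]>float(sys.argv[1])))
E
python3 -m jog '[[[0,0,0.05,0,0,0,0],[0,0,0,0,0,0,0]]]' >/dev/null && python3 ok.py 5 &&
python3 -m jog '[[[0,0,0.05,0,0,0,0],[0,0,0,0,0,0,0]]]' >/dev/null && python3 ok.py 5 &&
python3 -m jog '[[[0,0,0.05,0,0,0,0],[0,0,0,0,0,0,0]]]' >/dev/null && python3 ok.py 5 &&
python3 -m jog '[[[0,0,0.05,0,0,0,0],[0,0,0,0,0,0,0]]]' >/dev/null && python3 ok.py 5 &&
python3 -m jog '[[[0,0,0.05,0,0,0,0],[0,0,0,0,0,0,0]]]' >/dev/null && python3 ok.py 5 &&
python3 -m jog '[[[0,0,0.05,0,0,0,0],[0,0,0,0,0,0,0]]]' >/dev/null && python3 ok.py 5 &&
python3 -m jog '[[[0,0,0.05,0,0,0,0],[0,0,0,0,0,0,0]]]' >/dev/null && python3 ok.py 5 &&
python3 -m jog '[[[0,0,0.05,0,0,0,0],[0,0,0,0,0,0,0]]]' >/dev/null && python3 ok.py 5 &&
python3 -m jog '[[[0,0,0.05,0,0,0,0],[0,0,0,0,0,0,0]]]' >/dev/null && python3 ok.py 5 &&
python3 -m jog '[[[0,0,0.05,0,0,0,0],[0,0,0,0,0,0,0]]]' >/dev/null && python3 ok.py 5
```

```text
5.9 [0.489  0.1507 0.1675] [-0.373  3.119  0.   ] F [ 1.2  -1.34  3.44] w 0.005
6.1 [0.489  0.1507 0.1671] [-0.373  3.119  0.   ] F [ 1.54 -1.79  2.06] w 0.009
6.3 [0.489  0.1507 0.1666] [-0.373  3.119  0.   ] F [ 1.61 -1.14  1.99] w 0.002
6.5 [0.489  0.1507 0.1661] [-0.373  3.119  0.   ] F [ 0.05 -0.5   4.17] w 0.006
6.7 [0.489  0.1507 0.1655] [-0.373  3.119  0.   ] F [ 1.4  -1.82  2.52] w 0.004
6.9 [0.489  0.1507 0.1651] [-0.373  3.119  0.   ] F [ 0.93 -2.69  2.45] w 0.005
7.1 [0.489  0.1507 0.1646] [-0.373  3.119  0.   ] F [ 0.88 -0.62  3.11] w 0.002
7.3 [0.489  0.1507 0.1641] [-0.373  3.119  0.   ] F [ 1.65 -1.16  3.29] w 0.008
7.5 [0.4891 0.1507 0.1636] [-0.373  3.119  0.   ] F [ 2.73 -1.91  3.53] w 0.007
7.7 [0.4891 0.1508 0.1631] [-0.373  3.119  0.   ] F [ 2.16 -2.58  2.81] w 0.001
```

```bash
python3 -m jog '[[[0,0,0.05,0,0,0,0],[0,0,0,0,0,0,0]]]' >/dev/null && python3 ok.py 5.5 &&
python3 -m jog '[[[0,0,0.05,0,0,0,0],[0,0,0,0,0,0,0]]]' >/dev/null && python3 ok.py 5.5 &&
python3 -m jog '[[[0,0,0.05,0,0,0,0],[0,0,0,0,0,0,0]]]' >/dev/null && python3 ok.py 5.5 &&
python3 -m jog '[[[0,0,0.05,0,0,0,0],[0,0,0,0,0,0,0]]]' >/dev/null && python3 ok.py 5.5 &&
python3 -m jog '[[[0,0,0.05,0,0,0,0],[0,0,0,0,0,0,0]]]' >/dev/null && python3 ok.py 5.5 &&
python3 -m jog '[[[0,0,0.05,0,0,0,0],[0,0,0,0,0,0,0]]]' >/dev/null && python3 ok.py 5.5 &&
python3 -m jog '[[[0,0,0.05,0,0,0,0],[0,0,0,0,0,0,0]]]' >/dev/null && python3 ok.py 5.5 &&
python3 -m jog '[[[0,0,0.05,0,0,0,0],[0,0,0,0,0,0,0]]]' >/dev/null && python3 ok.py 5.5
```

```text
7.9 [0.4891 0.1508 0.1626] [-0.373  3.119  0.   ] F [ 1.82 -0.3   4.05] w 0.01
8.1 [0.4891 0.1508 0.1623] [-0.373  3.119  0.   ] F [ 1.69 -0.35  4.29] w 0.005
8.3 [0.4892 0.1508 0.162 ] [-0.373  3.119  0.   ] F [ 1.54 -1.61  5.22] w 0.009
8.5 [0.4892 0.1507 0.1618] [-3.730e-01  3.119e+00  1.000e-03] F [ 1.22 -1.2   6.76] w 0.006
```

```bash
python3 -m jog '[[[0,0,0.04,0,0,0,0],[0,0,0,0,0,0,0]]]' >/dev/null && python3 ok.py 8 &&
python3 -m jog '[[[0,0,0.04,0,0,0,0],[0,0,0,0,0,0,0]]]' >/dev/null && python3 ok.py 8
```

```text
8.7 [0.4892 0.1507 0.1616] [-3.730e-01  3.119e+00  1.000e-03] F [ 0.23 -1.25  8.41] w 0.007
```

```bash
python3 -m jog '[[[0.5,0,-4,0,0,0,0],[0.5,0,-4.5,0,0,0,0],[0.5,0,-4.5,0,0,0,0],[0.5,0,-4,0,0,0,4],[0,-4.5,0,0,0,0,4],[0,-4.5,0,0,0,0,4],[0,-4.5,0,0,0,0,4],[0,-4.5,0,0,0,0,4],[0,-4.5,0,0,0,0,4],[0,-4.5,0,0,0,0,4],[0,-4.5,0,0,0,0,4],[0,0,0,0,0,0,4]]]'
python3 - <<'E'
from fit import *
V=[]
p=[.4173,-.3014,.116]
for n in("top","scene"):
    c=imaging.get_image(n); save(c,n+"1.png")
    im=cv2.cvtColor(c["frame"],cv2.COLOR_RGB2BGR); r=[]
    for q,h,s in(([.54,.16,.1],50,1),([.417,-.301,.03],25,2)):
        u=proj(c,np.array(q)).astype(int); k=cv2.resize(im[u[1]-h:u[1]+h,u[0]-h:u[0]+h],(300,300),interpolation=cv2.INTER_CUBIC)
        if s==2:
            k=np.clip(k.astype(float)*2.5,0,255).astype(np.uint8)
        r.append(k)
    V.append(np.hstack(r))
cv2.imwrite("pics/s1.png",np.vstack(V))
E
python3 go.py .4173 -.3014 .25 6.6
```

```text
time: 9.9
position: [0.5422, -0.1669, 0.3291]
tool_rot: [0.357, -3.117, 0.004]
ft_force: [-0.4, -1.4, 0.3]
grip_width: 0.458
10.0 [ 0.5429 -0.1603  0.3291] [ 3.690e-01 -3.116e+00 -3.000e-03] F [-0.65  0.48  0.38] w 0.458
shift cm [ 15.49 -10.8    7.93] turn deg [ 0.12 -0.18  6.92]
```

View pics/s1.png

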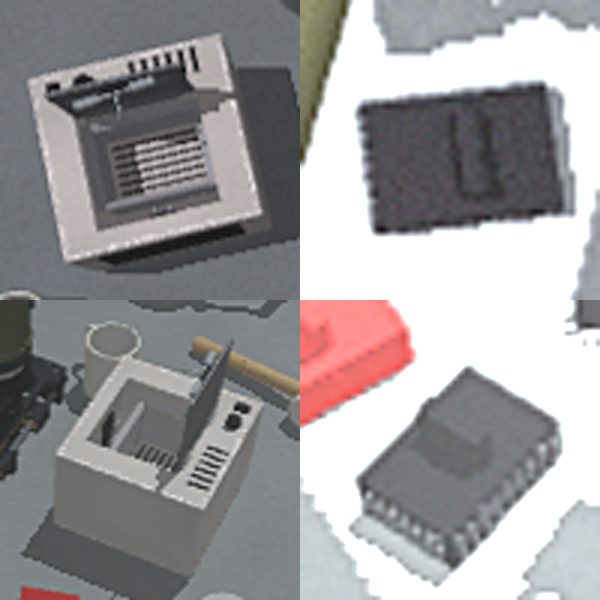

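The lid stands open. The boosted crops show the cassette's rib along its x, in the same place as the fit. I'll refine the cassette fit with a brightness mask and approach.

```bash
python3 - <<'E'
from fit import *
o=[]
for n in("top","scene"):
    c=imaging.get_image(n); g=c["frame"].max(2); u=proj(c,np.array([.417,-.301,.03])).astype(int)
    m=(g<75).astype(np.uint8); nl,L=cv2.connectedComponents(m)
    m=(L==L[u[1],u[0]]).astype(np.float32); o.append((c,m)); print(m.sum())
for s in(o,o[:1],o[1:]): print(fit(s,CAS,[.417,-.301,.11]))
E
python3 -m jog '[[[2.5,-1.8,1,0,0,1.73,4],[2.5,-1.8,1,0,0,1.73,4],[2.5,-1.8,1,0,0,1.73,4],[2.5,-1.8,1,0,0,1.73,4],[2.5,-1.8,1,0,0,0,4],[2.5,-1.8,1,0,0,0,4],[0,0,0,0,0,0,4],[0,0,0,0,0,0,4],[0,0,0,0,0,0,4]]]' 20
python3 go.py .4173 -.3014 .13 6.6
```

```text
764.0
651.0
(array([ 0.41611934, -0.3023745 ,  0.11650579]), np.float64(0.9078698754310608))
(array([ 0.41534873, -0.30508038,  0.11386971]), np.float64(0.934834897518158))
(array([ 0.41846153, -0.30099435,  0.15760434]), np.float64(0.9216626882553101))
time: 11.0
position: [0.4154, -0.2896, 0.2709]
tool_rot: [-0.19, 3.135, 0.001]
ft_force: [-0.4, -0.6, 0.7]
grip_width: 0.46
11.0 [ 0.4154 -0.2896  0.2709] [-1.900e-01  3.135e+00  1.000e-03] F [-0.39 -0.64  0.71] w 0.46
shift cm [-0.04 -1.21 14.09] turn deg [0.04 0.05 0.32]
```

```bash
python3 -m jog '[[[0,-0.6,4,0,0,0.3,4],[0,-0.6,4,0,0,0,4],[0,0,4,0,0,0,4],[0,0,4,0,0,0,4],[0,0,2.6,0,0,0,4],[0,0,0,0,0,0,4],[0,0,0,0,0,0,4]]]' 20
python3 go.py .4173 -.3016 .065 6.6
```

```text
time: 11.7
position: [0.4165, -0.3028, 0.0851]
tool_rot: [0.179, -3.136, 0.0]
ft_force: [0.7, 0.5, 0.5]
grip_width: 0.456
11.7 [ 0.4165 -0.3028  0.0851] [ 0.179 -3.136  0.   ] F [0.71 0.5  0.47] w 0.456
shift cm [-0.1   0.11  2.01] turn deg [-0.01 -0.02 -0.06]
```

```bash
python3 -m jog '[[[0,0.1,1.5,0,0,0,4],[0,0,0.5,0,0,0,4],[0,0,0,0,0,0,4],[0,0,0,0,0,0,0],[0,0,0,0,0,0,0],[0,0,0,0,0,0,0],[0,0,0,0,0,0,0],[0,0,0,0,0,0,0],[0,0,0,0,0,0,0]]]' 30
python3 go.py .4173 -.3016 .065 6.6
python3 -m jog '[[[0,0,-1,0,0,0,0],[0,0,-2,0,0,0,0],[0,0,-4,0,0,0,0],[0,0,-4,0,0,0,0],[0,0,-4,0,0,0,0],[0,0,-4,0,0,0,0],[0,0,-3,0,0,0,0],[0,0,0,0,0,0,0],[0,0,0,0,0,0,0]]]'
python3 - <<'E'
from fit import *
s=st()
for n in("top","scene"): save(imaging.get_image(n),n+"2.png")
E
python3 go.py .5372 .1623 .25 13.64
```

```text
time: 12.6
position: [0.4154, -0.302, 0.0649]
tool_rot: [-0.176, 3.136, 0.002]
ft_force: [-0.5, 2.5, 5.0]
grip_width: 0.155
12.6 [ 0.4154 -0.302   0.0649] [-1.760e-01  3.136e+00  2.000e-03] F [-0.46  2.47  5.  ] w 0.155
shift cm [-0.19  0.02 -0.01] turn deg [ 0.06  0.01 -0.17]
time: 13.5
position: [0.415, -0.3027, 0.2845]
tool_rot: [-0.175, 3.136, -0.0]
ft_force: [-0.1, -0.5, -3.4]
grip_width: 0.163
13.5 [ 0.415  -0.3027  0.2845] [-0.175  3.136 -0.   ] F [-0.14 -0.46 -3.36] w 0.163
13.6 [ 0.4143 -0.3021  0.2829] [ 1.750e-01 -3.134e+00 -2.000e-03] F [ 0.14  1.12 -2.57] w 0.161
shift cm [-17.4   44.77   3.31] turn deg [ 0.09 -0.15 -7.24]
```

```bash
python3 -m jog '[[[0,0,0,0,0,-2.4,0],[0,0,0,0,0,-2.4,0],[0,0,0,0,0,-2.4,0],[0,0,0,0,0,0,0]]]'
python3 -m jog '[[[-1.9,3.52,0,0,0,0,0],[-1.9,3.52,0,0,0,0,0],[-1.9,3.52,0,0,0,0,0],[-1.9,3.52,0,0,0,0,0],[-1.9,3.52,0,0,0,0,0],[-1.9,3.52,0,0,0,0,0],[-1.9,3.52,0,0,0,0,0],[-1.9,3.52,0,0,0,0,0],[-1.9,3.52,0,0,0,0,0],[-1.9,3.52,0,0,0,0,0],[-1.9,3.52,0,0,0,0,0],[-1.9,3.52,0,0,0,0,0]]]'
python3 -m jog '[[[0,0,0,0,0,0,0],[0,0,0,0,0,0,0],[0,0,0,0,0,0,0]]]'
python3 go.py .5372 .1623 .25 13.64
python3 - <<'E'
from fit import *
V=[];np.set_printoptions(precision=4,suppress=True)
for n in("top","scene"):
    c=imaging.get_image(n); s=ctrl.get_state(); b=s["position"][2]-.065
    u=proj(c,np.array([.537,.162,b+.02])).astype(int); im=cv2.cvtColor(c["frame"],cv2.COLOR_RGB2BGR)
    k=cv2.resize(im,None,fx=5,fy=5,interpolation=cv2.INTER_CUBIC)
    p=[*s["position"][:2],.238,b]
    for h in hulls(c,CAS,p): cv2.polylines(k,[np.int32((h+.5)*5)],True,(0,255,255),1)
    for h in hulls(c,LID,[.543,.1637,.238]): cv2.polylines(k,[np.int32((h+.5)*5)],True,(0,255,0),1)
    k=np.clip(k.astype(float)*1.5,0,255).astype(np.uint8)
    V.append(k[u[1]*5-270:u[1]*5+270,u[0]*5-200:u[0]*5+200])
cv2.imwrite("pics/s3.png",np.hstack(V))
E
```

```text
time: 14.0
position: [0.4145, -0.3021, 0.2828]
tool_rot: [0.372, -3.116, -0.002]
ft_force: [0.9, -0.6, -2.5]
grip_width: 0.158
time: 15.2
position: [0.5372, 0.163, 0.2832]
tool_rot: [0.37, -3.118, 0.001]
ft_force: [-0.2, 0.5, -2.4]
grip_width: 0.161
time: 15.5
position: [0.5372, 0.1601, 0.2837]
tool_rot: [0.369, -3.118, 0.002]
ft_force: [0.0, 0.1, -3.2]
grip_width: 0.157
15.5 [0.5372 0.1601 0.2837] [ 3.690e-01 -3.118e+00  2.000e-03] F [ 0.03  0.05 -3.22] w 0.157
shift cm [-0.06  0.22  3.37] turn deg [-0.07 -0.1  -0.15]
```

View pics/s3.png

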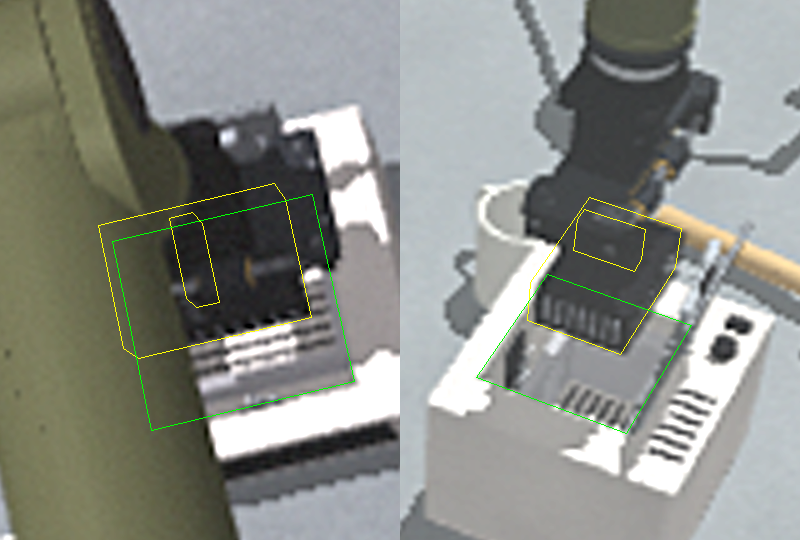

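Overlay of the expected held pose matches the cassette in the scene view (lower corner at (620,352)), over the open bay. Next is a slow descent with force checks.

```bash
python3 -m jog '[[[0,0.2,2,0,0,-0.15,0],[0,0,2,0,0,0,0],[0,0,2,0,0,0,0],[0,0,2,0,0,0,0],[0,0,1,0,0,0,0],[0,0,0,0,0,0,0],[0,0,0,0,0,0,0]]]'
python3 go.py .5365 .1622 .115 13.64
python3 -m jog '[[[0,0,1,0,0,0,0],[0,0,0.5,0,0,0,0],[0,0,0,0,0,0,0]]]'
python3 go.py .5365 .1622 .115 13.64
```

```text
time: 16.3
position: [0.5374, 0.1633, 0.1955]
tool_rot: [-0.375, 3.118, 0.0]
ft_force: [-0.1, -0.1, -2.8]
grip_width: 0.159
16.3 [0.5374 0.1633 0.1955] [-0.375  3.118  0.   ] F [-0.14 -0.06 -2.79] w 0.159
shift cm [ 0.13 -0.09  8.05] turn deg [0.01 0.07 0.08]
time: 16.6
position: [0.5359, 0.1634, 0.1816]
tool_rot: [0.376, -3.117, -0.0]
ft_force: [-6.7, -2.3, 8.4]
grip_width: 0.157
16.6 [0.5359 0.1634 0.1816] [ 0.376 -3.117 -0.   ] F [-6.68 -2.27  8.42] w 0.157
shift cm [-0.05 -0.13  6.66] turn deg [ 0.03 -0.12  0.12]
```

Rear wall pushes the cassette forward (-x ext), so I'll shift toward the front (+tool x).

```bash
python3 -m jog '[[[0.1,0,-0.3,0,0,0,0],[0.15,-0.1,0,0,0,0,0],[0,0,0,0,0,0,0]]]'
python3 ok.py 20
python3 -m jog '[[[0,0,0.3,0,0,0,0],[0,0,0.3,0,0,0,0],[0,0,0.3,0,0,0,0],[0,0,0,0,0,0,0]]]'
python3 go.py .5365 .1622 .115 13.64
```

```text
time: 16.9
position: [0.5348, 0.1619, 0.1825]
tool_rot: [-0.376, 3.119, -0.0]
ft_force: [0.8, -0.6, -2.8]
grip_width: 0.159
16.9 [0.5348 0.1619 0.1825] [-0.376  3.119 -0.   ] F [ 0.77 -0.56 -2.82] w 0.159
time: 17.3
position: [0.5325, 0.1614, 0.176]
tool_rot: [0.376, -3.114, 0.0]
ft_force: [-12.6, -3.4, 16.7]
grip_width: 0.161
17.3 [0.5325 0.1614 0.176 ] [ 0.376 -3.114  0.   ] F [-12.58  -3.43  16.67] w 0.161
shift cm [-0.44 -0.03  6.1 ] turn deg [ 0.03 -0.29  0.12]
```

```bash
python3 -m jog '[[[0,0,-0.6,0,0,0,0],[0.3,0,-0.3,0,0,0,0],[0,0,0,0,0,0,0]]]'
python3 ok.py 20
python3 -m jog '[[[0,0,0.3,0,0,0,0],[0,0,0.3,0,0,0,0],[0,0,0.3,0,0,0,0],[0,0,0,0,0,0,0]]]'
python3 go.py .5365 .1622 .115 13.64
python3 - <<'E'
from fit import *
V=[]
for n in("top","scene"):
    c=imaging.get_image(n); s=ctrl.get_state(); b=s["position"][2]-.065
    im=cv2.cvtColor(c["frame"],cv2.COLOR_RGB2BGR); u=proj(c,np.array([.537,.162,.15])).astype(int)
    k=np.clip(im[u[1]-45:u[1]+45,u[0]-33:u[0]+33].astype(float)*1.6,0,255).astype(np.uint8)
    V.append(cv2.resize(k,None,fx=6,fy=6,interpolation=cv2.INTER_CUBIC))
cv2.imwrite("pics/s4.png",np.hstack(V))
E
```

```text
time: 17.6
position: [0.5319, 0.1614, 0.1827]
tool_rot: [-0.377, 3.118, 0.0]
ft_force: [0.6, 0.9, -3.1]
grip_width: 0.159
17.6 [0.5319 0.1614 0.1827] [-0.377  3.118  0.   ] F [ 0.61  0.86 -3.08] w 0.159
time: 18.0
position: [0.5313, 0.1613, 0.1751]
tool_rot: [0.376, -3.118, -0.0]
ft_force: [-6.4, -2.5, 9.4]
grip_width: 0.16
18.0 [0.5313 0.1613 0.1751] [ 0.376 -3.118 -0.   ] F [-6.36 -2.51  9.37] w 0.16
shift cm [-0.53 -0.03  6.01] turn deg [ 0.02 -0.06  0.13]
```

View pics/s4.png

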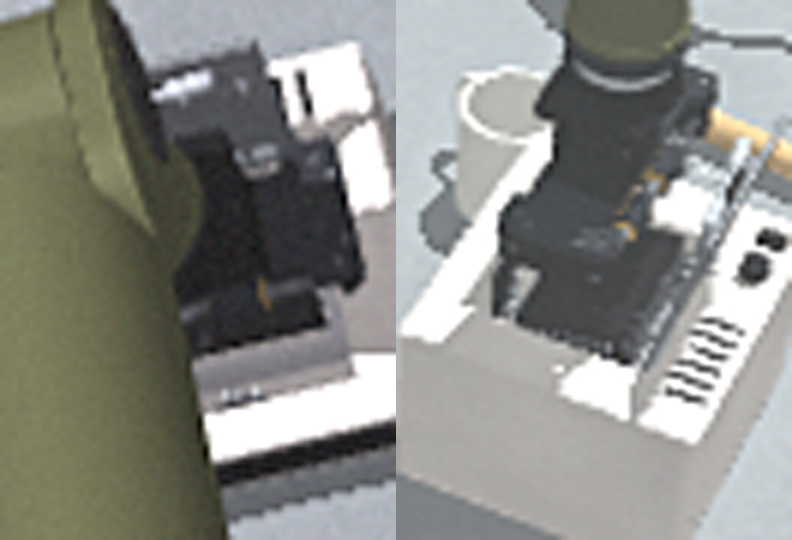

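```bash
python3 -m jog '[[[0,0,-0.6,0,0,0,0],[0.2,0,0,0,0,0,0],[0,0,0,0,0,0,0]]]'
python3 -m jog '[[[0,0,0.3,0,0,0,0],[0,0,0.3,0,0,0,0],[0,0,0.2,0,0,0,0],[0,0,0,0,0,0,0]]]' && python3 ok.py 8 &&
python3 -m jog '[[[0,0,0.3,0,0,0,0],[0,0,0.3,0,0,0,0],[0,0,0,0,0,0,0]]]' && python3 ok.py 8
```

```text
time: 18.4
position: [0.5297, 0.1609, 0.1792]
tool_rot: [0.377, -3.119, 0.0]
ft_force: [-0.9, 0.5, -3.3]
grip_width: 0.162
time: 18.8
position: [0.5295, 0.1608, 0.1709]
tool_rot: [0.376, -3.118, 0.0]
ft_force: [-0.2, -0.2, -3.4]
grip_width: 0.159
18.8 [0.5295 0.1608 0.1709] [ 0.376 -3.118  0.   ] F [-0.21 -0.15 -3.39] w 0.159
time: 19.1
position: [0.5296, 0.1608, 0.1651]
tool_rot: [0.376, -3.118, 0.0]
ft_force: [-0.5, 0.9, -2.8]
grip_width: 0.156
19.1 [0.5296 0.1608 0.1651] [ 0.376 -3.118  0.   ] F [-0.46  0.86 -2.78] w 0.156
```

It's inside the bay walls and free of contact. Continuing down.

```bash
python3 -m jog '[[[0,0,0.5,0,0,0,0],[0,0,0.5,0,0,0,0],[0,0,0.5,0,0,0,0],[0,0,0,0,0,0,0]]]' >/dev/null && python3 ok.py 8 &&
python3 -m jog '[[[0,0,0.5,0,0,0,0],[0,0,0.5,0,0,0,0],[0,0,0.5,0,0,0,0],[0,0,0,0,0,0,0]]]' >/dev/null&& python3 ok.py 8 &&
python3 -m jog '[[[0,0,0.5,0,0,0,0],[0,0,0.5,0,0,0,0],[0,0,0.2,0,0,0,0],[0,0,0,0,0,0,0]]]'>/dev/null && python3 ok.py 8 &&
python3 -m jog '[[[0,0,0.3,0,0,0,0],[0,0,0.2,0,0,0,0],[0,0,0,0,0,0,0]]]' >/dev/null&& python3 ok.py 4 &&
python3 -m jog '[[[0,0,0.2,0,0,0,0],[0,0,0,0,0,0,0]]]' >/dev/null&& python3 ok.py 4
```

```text
19.5 [0.5308 0.1612 0.1517] [-3.760e-01  3.117e+00  1.000e-03] F [-0.07 -0.54  3.84] w 0.158
19.9 [0.5305 0.1611 0.1348] [-0.377  3.118 -0.   ] F [ 4.74  0.92 -5.04] w 0.159
20.3 [0.5305 0.1611 0.1235] [-0.376  3.118  0.   ] F [ 4.93  1.55 -3.81] w 0.162
20.6 [0.5306 0.1611 0.1193] [-3.760e-01  3.117e+00  1.000e-03] F [5.3  1.26 1.7 ] w 0.158
20.8 [0.5311 0.1612 0.1189] [-3.760e-01  3.116e+00  1.000e-03] F [ 2.81  0.34 11.09] w 0.162
```

```bash
python3 -m jog '[[[0,0,0,0,0,0,1.8],[0,0,0,0,0,0,2.4],[0,0,0,0,0,0,2.6],[0,0,0,0,0,0,2.6],[0,0,0,0,0,0,2.6]]]'
python3 -m jog '[[[0,0,-2,0,0,0,2.6],[0,0,-4,0,0,0,2.6],[0,0,-4.5,0,0,0,2.6],[0,0,-4.5,0,0,0,2.6],[0,0,-3,0,0,0,0],[0,-4.5,0,0,0,0,0],[0,-4.5,0,0,0,0,0],[0,-4.5,0,0,0,0,0],[0,-4.5,0,0,0,0,0],[0,-4.5,0,0,0,0,0],[0,-4,0,0,0,0,0],[0,0,0,0,0,0,0]]]'
python3 - <<'E'
from fit import *
st();V=[]
for n in("top","scene"):
    c=imaging.get_image(n); save(c,n+"5.png")
    k=cv2.resize(cv2.cvtColor(c["frame"],cv2.COLOR_RGB2BGR),None,fx=6,fy=6,interpolation=cv2.INTER_CUBIC)
    k=np.clip(k.astype(float)*1.6,0,255).astype(np.uint8)
    for h in hulls(c,CAS,[.5372,.1623,.238,.05]): cv2.polylines(k,[np.int32((h+.5)*6)],True,(0,255,255),1)
    u=proj(c,np.array([.537,.162,.11])).astype(int)*6
    V.append(k[u[1]-270:u[1]+270,u[0]-200:u[0]+200])
    for l in("cassette_centre",):
        for r in finder.spot_point(l,n):
            p=ray(c,r["point"],.085)[:2]
            if np.hypot(*(p-[.537,.162]))<.08: print(n,r["conf"],p)
cv2.imwrite("pics/s5.png",np.hstack(V))
E
```

```text
time: 21.3
position: [0.5293, 0.1608, 0.1161]
tool_rot: [0.376, -3.118, 0.0]
ft_force: [-0.4, 0.4, 1.0]
grip_width: 0.295
time: 22.5
position: [0.5924, -0.1047, 0.2964]
tool_rot: [0.36, -3.12, 0.007]
ft_force: [0.1, -0.6, 0.7]
grip_width: 0.004
22.5 [ 0.5924 -0.1047  0.2964] [ 0.36  -3.12   0.007] F [ 0.05 -0.58  0.67] w 0.004
top 0.92 [0.53882688 0.16515081]
scene 0.73 [0.55500439 0.22730147]
scene 0.56 [0.53545225 0.15813243]
```

View pics/s5.png

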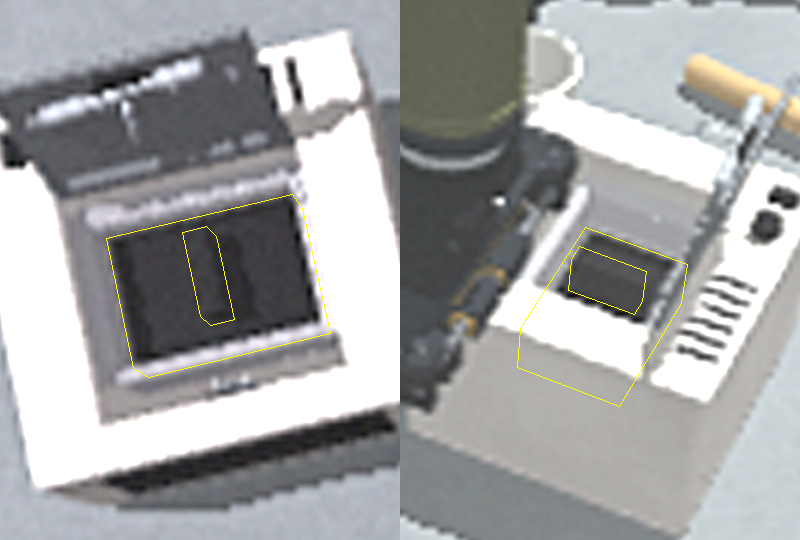

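The cassette sits in the bay squarely on the predicted outline in top. A light tap on the rib will show whether it's really down (expect contact at TCP z≈0.142).

```bash
python3 -m jog '[[[0,4.5,0,0,0,0,0],[0,4.5,0,0,0,0,0],[0,4.5,0,0,0,0,0],[0,4.5,0,0,0,0,0],[0,4.5,0,0,0,0,0],[-0.8,4.2,0,0,0,0,0],[-0.5,0,3,0,0,0,0],[0,0,4,0,0,0,0],[0,0,3.5,0,0,0,0],[0,0,2.5,0,0,0,0],[0,0,0,0,0,0,0],[0,0,0,0,0,0,0]]]'
python3 go.py .543 .1637 .142 13.64
```

```text
time: 23.9
position: [0.5416, 0.1673, 0.1673]
tool_rot: [-0.38, 3.118, 0.001]
ft_force: [-0.3, 0.2, -0.4]
grip_width: 0.005
23.9 [0.5416 0.1673 0.1673] [-3.800e-01  3.118e+00  1.000e-03] F [-0.3   0.17 -0.37] w 0.005
shift cm [-0.04 -0.39  2.53] turn deg [0.02 0.01 0.26]
```

```bash
python3 -m jog '[[[0,-0.4,0.8,0,0,0,0],[0,0,0.7,0,0,0,0],[0,0,0.4,0,0,0,0],[0,0,0,0,0,0,0],[0,0,0,0,0,0,0]]]' >/dev/null && python3 ok.py 2.5 &&
python3 -m jog '[[[0,0,0.15,0,0,0,0],[0,0,0,0,0,0,0]]]' >/dev/null && python3 ok.py 2.5 &&
python3 -m jog '[[[0,0,0.15,0,0,0,0],[0,0,0,0,0,0,0]]]' >/dev/null && python3 ok.py 2.5 &&
python3 -m jog '[[[0,0,0.15,0,0,0,0],[0,0,0,0,0,0,0]]]' >/dev/null && python3 ok.py 2.5 &&
python3 -m jog '[[[0,0,0.15,0,0,0,0],[0,0,0,0,0,0,0]]]' >/dev/null && python3 ok.py 2.5 &&
python3 -m jog '[[[0,0,0.15,0,0,0,0],[0,0,0,0,0,0,0]]]' >/dev/null && python3 ok.py 2.5
```

```text
24.4 [0.5431 0.1621 0.1478] [-0.376  3.119  0.   ] F [ 0.28  0.64 -0.67] w 0.004
24.6 [0.543  0.1621 0.1462] [-0.377  3.119  0.   ] F [-0.34  0.52  0.49] w 0.003
24.8 [0.5429 0.1621 0.1445] [ 0.377 -3.119 -0.   ] F [ 0.97  0.02 -1.2 ] w 0.008
25.0 [0.5429 0.162  0.143 ] [ 0.377 -3.119  0.   ] F [ 0.03 -0.64 -0.22] w 0.007
25.2 [0.5431 0.1621 0.1425] [-0.377  3.119  0.   ] F [-1.46 -0.94  4.37] w 0.004
```

Contact at 0.1425, so the cassette is seated on the floor. Next: lift out, pass over the lid and go behind it.

```bash
python3 -m jog '[[[0,0,-3,0,0,0,0],[0,0,-4.5,0,0,0,0],[0,0,-4.5,0,0,0,0],[0,0,-4.5,0,0,0,0],[0,0,-3.9,0,0,0,0],[0,0,0,0,0,0,0],[-4.2,0,0,0,0,0,0],[-4.2,0,0,0,0,0,0],[-4.2,0,0,0,0,0,0],[0,0,0,0,0,0,0],[0,0,0,0,0,0,0],[0,0,0,0,0,0,0]]]'
# ext (0.125,0) -> world
python3 go.py .6645 .1932 .267 13.64
```

```text
time: 26.4
position: [0.6647, 0.1917, 0.3458]
tool_rot: [0.376, -3.119, -0.0]
ft_force: [-0.8, -0.0, 0.5]
grip_width: 0.004
26.4 [0.6647 0.1917 0.3458] [ 0.376 -3.119 -0.   ] F [-0.76 -0.04  0.47] w 0.004
shift cm [-0.02  0.15  7.88] turn deg [ 0.   -0.01  0.12]
```

```bash
cat > okf.py <<'E'
import sys; from h import *
s=st(); p=R.from_euler('z',-.238).apply(s["position"]-[.543,.1637,0]); f=np.linalg.norm(s["ft_force"]); print(" ext tip x %.4f y %.4f z %.4f |F| %.1f"%(p[0],p[1],p[2]-.022,f)); sys.exit(bool(f>float(sys.argv[1])))
E
python3 -m jog '[[[0,0.15,2.5,0,0,0,0],[0,0,3,0,0,0,0],[0,0,2.4,0,0,0,0],[0,0,0,0,0,0,0],[0,0,0,0,0,0,0]]]' >/dev/null && python3 okf.py 4 &&
python3 -m jog '[[[0.8,0,0,0,0,0,0],[0.8,0,0,0,0,0,0],[0.6,0,0,0,0,0,0],[0.6,0,0,0,0,0,0]]]' >/dev/null && python3 okf.py 7 &&
python3 -m jog '[[[0.6,0,0,0,0,0,0],[0.6,0,0,0,0,0,0],[0.6,0,0,0,0,0,0]]]' >/dev/null && python3 okf.py 7 &&
python3 -m jog '[[[0.6,0,0,0,0,0,0],[0.6,0,0,0,0,0,0],[0.6,0,0,0,0,0,0]]]' >/dev/null && python3 okf.py 7
```

```text
26.9 [0.6645 0.1935 0.2686] [-3.770e-01  3.117e+00  1.000e-03] F [-0.07 -1.2   0.84] w 0.007
 ext tip x 0.1251 y 0.0003 z 0.2466 |F| 1.5
27.3 [0.6374 0.1868 0.2676] [-3.770e-01  3.118e+00  1.000e-03] F [-0.18 -0.38 -0.01] w 0.006
 ext tip x 0.0971 y 0.0002 z 0.2456 |F| 0.4
27.6 [0.6206 0.1826 0.2675] [-3.760e-01  3.117e+00  1.000e-03] F [ 3.   -0.57  1.25] w 0.008
 ext tip x 0.0799 y 0.0001 z 0.2455 |F| 3.3
27.9 [0.6025 0.1782 0.2667] [-0.377  3.119  0.   ] F [2.95 0.09 2.04] w 0.006
 ext tip x 0.0613 y 0.0001 z 0.2447 |F| 3.6
```

```bash
python3 -m jog '[[[0.64,0,0.05,0,0,0,0],[0.64,0,0.05,0,0,0,0],[0.64,0,0.05,0,0,0,0],[0.64,0,0.05,0,0,0,0]]]' >/dev/null && python3 okf.py 7.5 &&
python3 -m jog '[[[0.64,0,0.07,0,0,0,0],[0.64,0,0.07,0,0,0,0],[0.64,0,0.07,0,0,0,0],[0.6,0,0.1,0,0,0,0]]]' >/dev/null && python3 okf.py 7.5 &&
python3 -m jog '[[[0.56,0,0.38,0,0,0,0],[0.56,0,0.38,0,0,0,0],[0.56,0,0.38,0,0,0,0],[0.56,0,0.38,0,0,0,0]]]' >/dev/null && python3 okf.py 7.5 &&
python3 -m jog '[[[0.4,0,0.45,0,0,0,0],[0.4,0,0.45,0,0,0,0],[0.37,0,0.45,0,0,0,0],[0.34,0,0.46,0,0,0,0],[0.34,0,0.46,0,0,0,0]]]' >/dev/null && python3 okf.py 7.5 &&
python3 -m jog '[[[0.2,0,0.5,0,0,0,0],[0.2,0,0.5,0,0,0,0],[0.2,0,0.5,0,0,0,0],[0.2,0,0.5,0,0,0,0]]]' >/dev/null && python3 okf.py 7.5
```

```text
28.3 [0.5773 0.172  0.264 ] [ 0.376 -3.118  0.   ] F [ 3.44  0.6  -1.46] w 0.004
 ext tip x 0.0353 y -0.0000 z 0.2420 |F| 3.8
28.7 [0.553  0.1661 0.2616] [-0.377  3.119  0.   ] F [2.27 0.77 0.3 ] w 0.004
 ext tip x 0.0103 y -0.0001 z 0.2396 |F| 2.4
29.1 [0.5315 0.1608 0.246 ] [-0.377  3.118  0.   ] F [ 2.72  1.57 -0.61] w 0.007
 ext tip x -0.0119 y -0.0001 z 0.2240 |F| 3.2
29.6 [0.5138 0.1564 0.2233] [-0.377  3.118  0.   ] F [2.32 0.21 0.95] w 0.005
 ext tip x -0.0301 y -0.0002 z 0.2013 |F| 2.5
30.0 [0.5055 0.1544 0.2031] [ 0.376 -3.118  0.   ] F [-0.46  1.12  3.22] w 0.007
 ext tip x -0.0386 y -0.0002 z 0.1811 |F| 3.4
```

```bash
python3 -m jog '[[[0.3,0,0.45,0,0,0,0],[0.3,0,0.45,0,0,0,0],[0.3,0,0.45,0,0,0,0],[0.3,0,0.45,0,0,0,0]]]' >/dev/null && python3 okf.py 6 &&
python3 -m jog '[[[0.2,0,0.3,0,0,0,0],[0.2,0,0.3,0,0,0,0],[0,0,0.2,0,0,0,0],[0,0,0,0,0,0,0]]]' >/dev/null && python3 okf.py 6 &&
python3 -m jog '[[[0,0,0.2,0,0,0,0],[0,0,0.2,0,0,0,0],[0,0,0,0,0,0,0]]]' >/dev/null && python3 okf.py 6 &&
python3 -m jog '[[[0,0,0.1,0,0,0,0],[0,0,0.1,0,0,0,0],[0,0,0,0,0,0,0]]]' >/dev/null && python3 okf.py 6
```

```text
30.4 [0.4945 0.1518 0.1856] [-0.376  3.118  0.   ] F [ 2.46 -0.02  1.56] w 0.009
 ext tip x -0.0499 y -0.0001 z 0.1636 |F| 2.9
30.8 [0.49   0.1507 0.1772] [ 0.377 -3.118  0.   ] F [-0.11  0.28  1.41] w 0.001
 ext tip x -0.0545 y -0.0002 z 0.1552 |F| 1.4
31.1 [0.4899 0.1506 0.1731] [ 0.376 -3.117  0.   ] F [-2.    0.31  2.23] w 0.005
 ext tip x -0.0547 y -0.0002 z 0.1511 |F| 3.0
31.4 [0.49   0.1507 0.1714] [ 0.377 -3.118  0.   ] F [-2.29 -0.71  2.65] w 0.006
 ext tip x -0.0546 y -0.0002 z 0.1494 |F| 3.6
```

```bash
python3 -m jog '[[[0,0,0.1,0,0,0,0],[0,0,0.1,0,0,0,0],[0,0,0.1,0,0,0,0],[0,0,0.1,0,0,0,0],[0,0,0,0,0,0,0]]]' >/dev/null && python3 ok.py 6 &&
python3 -m jog '[[[0,0,0.1,0,0,0,0],[0,0,0.1,0,0,0,0],[0,0,0.1,0,0,0,0],[0,0,0,0,0,0,0]]]' >/dev/null && python3 ok.py 6 &&
python3 -m jog '[[[0,0,0.05,0,0,0,0],[0,0,0,0,0,0,0]]]' >/dev/null && python3 ok.py 6 &&
python3 -m jog '[[[0,0,0.05,0,0,0,0],[0,0,0,0,0,0,0]]]' >/dev/null && python3 ok.py 6 &&
python3 -m jog '[[[0,0,0.05,0,0,0,0],[0,0,0,0,0,0,0]]]' >/dev/null && python3 ok.py 6 &&
python3 -m jog '[[[0,0,0.05,0,0,0,0],[0,0,0,0,0,0,0]]]' >/dev/null && python3 ok.py 6 &&
python3 -m jog '[[[0,0,0.05,0,0,0,0],[0,0,0,0,0,0,0]]]' >/dev/null && python3 ok.py 6
```

```text
31.9 [0.4904 0.1507 0.1675] [ 0.377 -3.119  0.   ] F [-2.48 -0.41  1.69] w 0.004
32.3 [0.4906 0.1507 0.1646] [-0.376  3.119  0.   ] F [-2.16  0.17  1.77] w 0.008
32.5 [0.4906 0.1508 0.1642] [-0.377  3.119  0.   ] F [-1.14 -1.    1.29] w 0.004
32.7 [0.4906 0.1508 0.1638] [-0.377  3.119  0.   ] F [-0.42 -0.33  2.13] w 0.006
32.9 [0.4907 0.1508 0.1632] [-0.376  3.118  0.   ] F [-1.03  0.06  2.67] w 0.005
33.1 [0.4907 0.1508 0.1627] [-0.377  3.118  0.   ] F [-0.35  0.28  3.26] w 0.003
33.3 [0.4907 0.1508 0.1622] [-0.376  3.118  0.   ] F [-0.34 -0.55  3.33] w 0.006
```

```bash
python3 -m jog '[[[0,0,0.05,0,0,0,0],[0,0,0,0,0,0,0]]]' >/dev/null && python3 ok.py 6.7 &&
python3 -m jog '[[[0,0,0.05,0,0,0,0],[0,0,0,0,0,0,0]]]' >/dev/null && python3 ok.py 6.7 &&
python3 -m jog '[[[0,0,0.05,0,0,0,0],[0,0,0,0,0,0,0]]]' >/dev/null && python3 ok.py 6.7 &&
python3 -m jog '[[[0,0,0.05,0,0,0,0],[0,0,0,0,0,0,0]]]' >/dev/null && python3 ok.py 6.7
```

```text
33.5 [0.4907 0.1508 0.1619] [-0.376  3.118  0.   ] F [-1.07 -0.21  5.03] w 0.004
33.7 [0.4908 0.1508 0.1617] [-0.376  3.118  0.   ] F [-1.95 -0.49  7.32] w 0.004
```

One more small step, matching the first press of about 8.4 N, then lift away gently and look.

```bash
python3 -m jog '[[[0,0,0.04,0,0,0,0],[0,0,0,0,0,0,0]]]' >/dev/null && python3 ok.py 20
python3 -m jog '[[[0,0,-0.5,0,0,0,0],[0,0,-1,0,0,0,0],[0,0,-3,0,0,0,0],[0,0,-4,0,0,0,0],[0,0,-4,0,0,0,0],[0,-4,-2,0,0,0,0],[0,-4,0,0,0,0,0],[0,-4,0,0,0,0,0],[0,-4,0,0,0,0,0],[0,-4,0,0,0,0,0],[0,-4,0,0,0,0,0],[0,-4,0,0,0,0,0]]]'
python3 -m jog '[[[0,-4,0,0,0,0,0],[0,0,0,0,0,0,0],[0,0,0,0,0,0,0],[0,0,0,0,0,0,0]]]' >/dev/null; python3 ok.py 20
python3 - <<'E'
from fit import *
r=[]
for n in("top","scene"):
    c=imaging.get_image(n); save(c,n+"9.png")
    m=region("lid",n,c,[.52,.155,.15]); print(n,fit([(c,m)],LID,[.543,.164,.238]))
    r.append(cv2.resize(cv2.cvtColor(c["frame"],cv2.COLOR_RGB2BGR)[90:330,90:490],(800,480))[:, :] if 0 else cv2.cvtColor(c["frame"],cv2.COLOR_RGB2BGR)[80:330,80:480])
cv2.imwrite("pics/s9.png",cv2.resize(np.vstack(r),(480,600)))
E
```

```text
33.9 [0.4908 0.1508 0.1615] [-3.770e-01  3.118e+00  1.000e-03] F [-2.25 -0.68  6.45] w 0.006
time: 35.1
position: [0.5571, -0.1226, 0.3059]
tool_rot: [-0.377, 3.119, 0.0]
ft_force: [0.1, 1.0, 0.7]
grip_width: 0.005
35.5 [ 0.5667 -0.1584  0.3056] [ 3.790e-01 -3.118e+00 -2.000e-03] F [-0.79 -0.17 -0.7 ] w 0.01
top (array([0.54187459, 0.16247421, 0.24375713]), np.float64(0.968048632144928))
scene (array([0.54494085, 0.16487865, 0.2255538 ]), np.float64(0.9452382922172546))
```

View pics/s9.png

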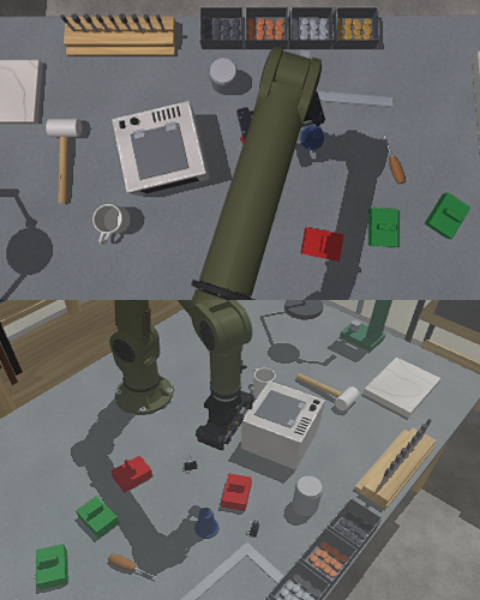

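The lid lies flush in both views 1.6 s after letting go. The bystanders look unmoved and the tool is clear. Handing in.

```bash
python3 -c "
from bench import close_job; print(close_job())"
```

```text
the job is handed in; nothing more can be done
None
```

I fitted the fresh cassette and handed the job in at about 36 s. The lid was shut and holding flush by itself in both cameras 1.6 s after I let go. The hand-in gave no verdict.

- **Freeing the lid:** I pressed it to its stop, about 10 mm below the deck. The highest reading was 8.4 N, and the lid sprang fully open.
- **Fitting the cassette:** I gripped the black cassette by its rib and lowered it in. It touched the bay's rear flare on the first three tries, pushing with about 22 N at most, well under 60 N. My estimate of where the bay centre lay relative to the grip was 6 to 8 mm off toward the rear. After I shifted forward it went in.
- **Shutting the lid:** I swung it down from behind with about 4 N and pressed to the same stop depth, reading at most 7.3 N. It stayed down when released.

**Last checks:**
- **Cassette seated:** a light tap on the rib met it at the seated height, 0.1425 m against 0.142 m expected. In the top view before shutting, the cassette lay on the predicted outline.
- **One check that disagreed:** during lowering the cassette met the floor about 4 mm early, so it was probably tilted in the grip. It settled after release, and the tap agreed. I did not measure its tilt directly.
- **Bystanders:** all those in view in the final pictures looked unmoved. That was judged by eye only, not measured.

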